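Uncover the incubation block and hold its lid at 45 degrees

TASK

The samples in the white incubation block have to be inspected: lift the loose dark cover off the block's clear lid by its yellow knob and set it down (not dropped) upright and flat in the middle of the white tray. Then raise the hinged clear lid by its red front handle to 45 degrees, where it lines up with the red mark of the scale on the block's side, and finish while holding it still there in the gripper: the lid falls shut if it is let go. Leave the beaker, the timer and the bottle undisturbed.

Things in the scene. Friction and masses are not known exactly. Their poses are not given: they have to be found in the camera images.
- block: white incubation block, fixed, 180 (x) x 160 (y) x 86 mm high; origin at the centre of its underside, on the bench. Its front (blue panel) faces its own -x, roughly the robot; z up. Capped vials inside, tops 74 mm up. At its -y side, 83 to 91 mm off centre, stands a 75 mm radius angle scale round the hinge, up to 195 mm high: stubs every 15 degrees, the 45 degree one long and red.
- hinge_mid (a point): middle of the lid's hinge axis, at the block's back edge: 90 mm behind (+x of the block) and 90 mm above the block's origin; the axis runs along the block's y. Axes as the block's.
- lid (a joint): opening angle of the clear hinged lid in rad: 0 shut and level (the start), 0.785 is 45 degrees, stop at 1.30; the front edge rises. It always falls shut by itself: 0.36 kg with its handle, so about 2 N upward at the handle holds it. The lid is 180 x 156 x 12 mm, a grey frame round a clear pane, top of the frame 100 mm above the bench when shut.
- handle (a point): middle of the lid's red handle, a round-ended bar 38 mm long along the block's y, 16 mm thick, on a 9 mm stem before the lid's front edge; 216 mm from the hinge axis; shut, 92 mm above the bench and 34 mm in front of the block. Swings on an arc about the hinge. Pinched from above by its round ends (fingers closing along the block's y) it swivels between the fingers.
- cover: loose dark insulating cover, 132 (x) x 112 (y) x 22 mm thick plus a knob, 56 mm high in all, about 0.22 kg; origin at the centre of its underside, z up. At the start it lies loosely (6 to 8 mm play each way) inside the raised frame of the shut lid, underside 93 mm above the bench, its axes nearly along the block's.
- knob (a point): middle of the cover's round yellow knob, 30 mm in diameter, 24 mm high, 45 mm above the cover's underside on its centre line; free space of 10 mm under the knob, round a 16 mm stem.
- tray: loose shallow white tray, 198 (its x) x 268 (its y) x 15 mm high, floor 4 mm above the bench, flat for about 145 x 225 mm; origin at the centre of its underside, z up. The cover lies best near its centre with the cover's long side (its x) along the tray's long side (its y).
- beaker: clear plastic beaker, 62 mm wide, 78 mm high, standing behind the work; bystander; origin at the centre of its underside.
- timer: small white timer with three buttons, 62 x 62 x 21 mm, lying in front of the work; bystander; origin at the centre of its underside.
- bottle: small bottle with an orange cap, 46 mm in diameter, 97 mm high, at the right of the work; bystander; origin at the centre of its underside.

How it is judged:
On the way, in this order (a step that is already met when the one before it is completed fails the run):
1. the cover is lifted clear of the lid by the fingers, lid still shut (z of cover in the frame of block above 0.125 m and contact force between the fingers and cover above 0.5 N and value of joint lid below 0.1 rad), for 0.1 s.
2. the cover lies flat, upright and released in the middle of the tray, lid still shut (x of cover in the frame of tray between -0.04 and 0.04 m and y of cover in the frame of tray between -0.08 and 0.08 m and z of cover in the frame of tray below 0.02 m and angle between cover's own z axis and vertical below 0.12 rad and contact force between cover and tray above 0.5 N and linear speed of cover below 0.03 m/s and contact force between the fingers and cover below 0.05 N and value of joint lid below 0.1 rad), for 0.2 s.
At the end, for the whole second after the job is handed in: the fingers hold the lid by its red handle (over 0.5 N), still, at 45 degrees within 7 degrees, with no loose thing propping it; the cover lies flat and upright on the tray's floor, let go, within 40 mm (tray x) and 80 mm (tray y) of its centre (value of joint lid between 0.665 and 0.905 rad and velocity of joint lid between -0.08 and 0.08 rad/s and contact force between the fingers and lid above 0.5 N and distance between the grasp point and handle below 0.05 m and contact force between lid and cover below 0.1 N and contact force between lid and tray below 0.1 N and contact force between lid and beaker below 0.1 N and contact force between lid and timer below 0.1 N and contact force between lid and bottle below 0.1 N and x of cover in the frame of tray between -0.04 and 0.04 m and y of cover in the frame of tray between -0.08 and 0.08 m and z of cover in the frame of tray below 0.02 m and angle between cover's own z axis and vertical below 0.12 rad and contact force between cover and tray above 0.5 N and linear speed of cover below 0.03 m/s and contact force between the fingers and cover below 0.05 N); the arm keeps its last pose, push and grip.
It fails at once if the lid is raised more than 10 degrees before the cover is taken off it (value of joint lid above 0.18 rad and distance between cover and block below 0.15 m).
It fails at once if the cover is dropped (falls freely from more than about 2 cm) (contact force between the fingers and cover below 0.05 N and linear speed of cover above 0.65 m/s).
It fails at once if the beaker is pushed more than 25 mm or tipped (distance of beaker from where it was at the start of the episode above 0.025 m or angle between beaker's own z axis and vertical above 0.35 rad).
It fails at once if the timer is pushed more than 25 mm or tipped (distance of timer from where it was at the start of the episode above 0.025 m or angle between timer's own z axis and vertical above 0.35 rad).
It fails at once if the bottle is pushed more than 25 mm or tipped (distance of bottle from where it was at the start of the episode above 0.025 m or angle between bottle's own z axis and vertical above 0.35 rad).
It also fails if it takes over 54 s, if anything falls off the work surface, if the arm or the gripper's body presses on something with over 40 N, if the wrist force passes 120 N, or if a joint passes its speed limit or range.

ROBOT

A 6-joint arm with a two-finger parallel gripper is mounted at the origin on a cart in front of the work surface, level with it; the furniture and walls round the work are solid. World frame = base frame: x ahead of the robot, y to its left, z up, the work surface at z = 0. Lengths are in m, angles in rad, forces in N, time in s.
With the tool pointing down it reaches from about 0.325 to 0.85 m from the base axis. Payload 4.4 kg.
Tool frame: the origin (TCP) lies at the very end of the fingers, on their centre line; the grasp point (between the pads) lies 19 mm behind it (ctrl.hold_point_z is the distance from the TCP to the grasp point, in m); z points along the fingers, y is the line along which they close (so a half turn about z gives the same grasp; the last joint's range is limited). The gripper opens to 94 mm and grips with 3 to 60 N. Pads are 16 mm wide; open, the fingers measure 119 mm over their backs; the gripper's body (75 mm by 177 mm) begins 78 mm behind the grasp point.
Start: joints at [-1.425, 0.207, 1.542, -0, 1.393, -0.15], TCP at [0.168, -0.55, 0.205] pointing down, gripper open.
Joint ranges: [-2.73, 2.73], [-0.86, 2.22], [0.23, 2.46], [-1.11, 4.25], [0.08, 2.63], [-2.82, 2.82]. Speed limits (rad/s): [2.79, 2.79, 3.14, 3.14, 3.14, 3.14].

INTERFACE

Orientations are given as a unit quaternion [w, x, y, z].
In Python, from station import ctrl, imaging gives the robot as it stands. Calls block until the motion is done:
- ctrl.move_ptp(position, orientation): joint-space move of the TCP to a pose.
- ctrl.move_straight(position, rate=0.15, ori=None, f_stop=None): straight line of the TCP; ori=None keeps the orientation; rate is the mean speed in m/s. With f_stop (N) it stops when the force on the tool has changed by that much, and returns True; else False.
- ctrl.move_j(angles): joint-space move.
- ctrl.set_gripper(opening, grasp_force=None): finger opening in m; grasp_force is the grip in N (None keeps the last); returns when the fingers have stopped.
- ctrl.pause(seconds).
- ctrl.inverse_kinematics(position, orientation): joint angles nearest the present ones, or None.
- ctrl.state(): the state.
- imaging.capture(name): name is "side" or "top"; returns the picture (384x512x3 uint8, red, green, blue); there is no depth.
- imaging.calibration(name): a dict with "fx", "fy", "cx", "cy" (pixels), "R" (3x3) and "t" (3): a world point X has camera coordinates R X + t. Camera axes: x right, y down, z forward; pixel columns grow to the right and rows downward; lengths in m; the calibration is good to about 2 mm. A picture is of the moment at which its call begins. calibration takes no time and is no camera call.
A pose or a line that the arm cannot do raises ctrl.IKError and nothing moves.
- ctrl.finish_job(): hands the job in; it is judged then, once.
The state is a dict: "clock": time; "joint_pos": joint angles; "qd": joint speeds; "joint_efforts": joint torques, N m; "ee_pos": TCP position; "ee_rot": TCP orientation; "contact_force": force on the tool from outside, world axes, zero at the start; "ft_torque": the same for the moment, N m; "grip_width": finger opening in m; "grip_force": force on a finger pad.
Only numpy, scipy, OpenCV 4.12 (cv2) and the standard library are available. Lean on these libraries where they do the work, as an engineer would, in place of code of your own. Each camera call takes 0.05 s, during which the arm holds its last target. There are 200 camera calls.

## Working session

There is one attempt and no reset: what is moved stays moved. The work goes in short steps, each a Python script; the robot and the scene stay as the last script left them, time stands still between calls to the robot, and variables do not carry over. Pictures are saved under pics/ and viewed, at most 10 in all, crops included, and the job is handed in when it is done.

```bash
mkdir -p pics; ls
python3 - <<'E'
from station import ctrl, imaging
import cv2
for n in("top","side"):
    im=imaging.capture(n); cv2.imwrite(f"pics/{n}0.png",cv2.resize(im[:,:,::-1],(800,600),interpolation=cv2.INTER_CUBIC)); cv2.imwrite(f"raw_{n}.png",im[:,:,::-1]); print(n,imaging.calibration(n))
print(ctrl.state(),ctrl.hold_point_z)
E
```

```text
pics
top {'fx': 467.68556416668343, 'fy': 467.68556416668343, 'cx': 255.995592259179, 'cy': 190.891517962945, 'R': array([[ 0.00896745, -0.99994218, -0.00593422],
       [-0.99790921, -0.00856904, -0.06406069],
       [ 0.06400614,  0.00649627, -0.99792836]]), 't': array([0.05758339, 0.5714923 , 1.29926971])}
side {'fx': 349.6111265074801, 'fy': 349.6111265074801, 'cx': 255.5143683114927, 'cy': 190.19107224853494, 'R': array([[ 0.99969286,  0.01176369, -0.02181303],
       [-0.01383149, -0.46549874, -0.88494046],
       [-0.02056411,  0.88497036, -0.46519306]]), 't': array([-0.5637911 ,  0.144025  ,  0.85233003])}
{'clock': 0.1, 'joint_pos': array([-1.42449050e+00,  2.07370708e-01,  1.54274579e+00, -1.29981255e-05,
        1.39349573e+00, -1.50512896e-01]), 'qd': array([ 0.00024033, -0.00228306, -0.00524701,  0.00133183,  0.0006827 ,
       -0.00013331]), 'joint_efforts': array([-2.78199241e-04, -3.71865785e+01, -2.82293147e+01,  7.00158533e-02,
        3.10383237e-02, -5.42900295e-05]), 'ee_pos': array([ 0.16805024, -0.54916171,  0.20441749]), 'ee_rot': array([-1.00979596e-03,  9.89006854e-01,  1.47866233e-01, -4.27189068e-06]), 'contact_force': array([-0.42285949,  0.78653994, -0.18574122]), 'ft_torque': array([-0.07301902,  0.04771074, -0.00828778]), 'grip_force': 0.0, 'grip_width': 0.09404723392788633} 0.0188
```

View pics/top0.png

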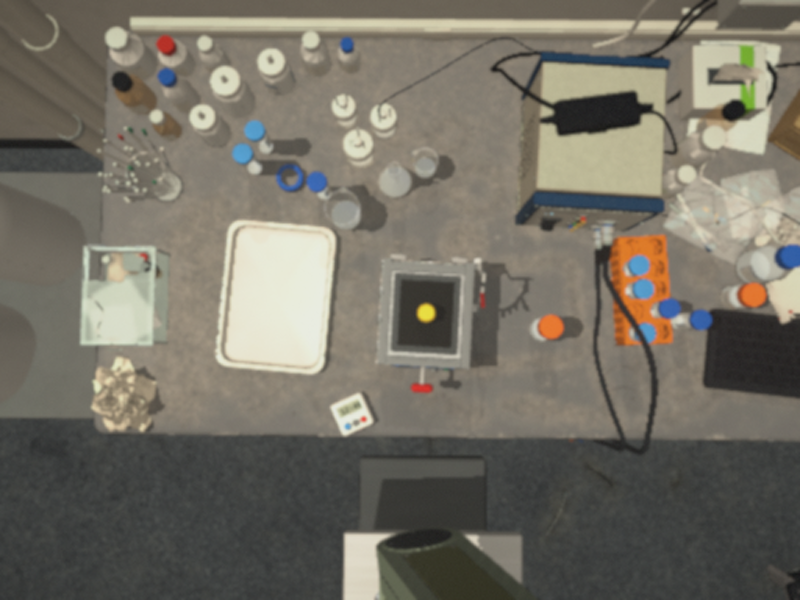

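View pics/side0.png

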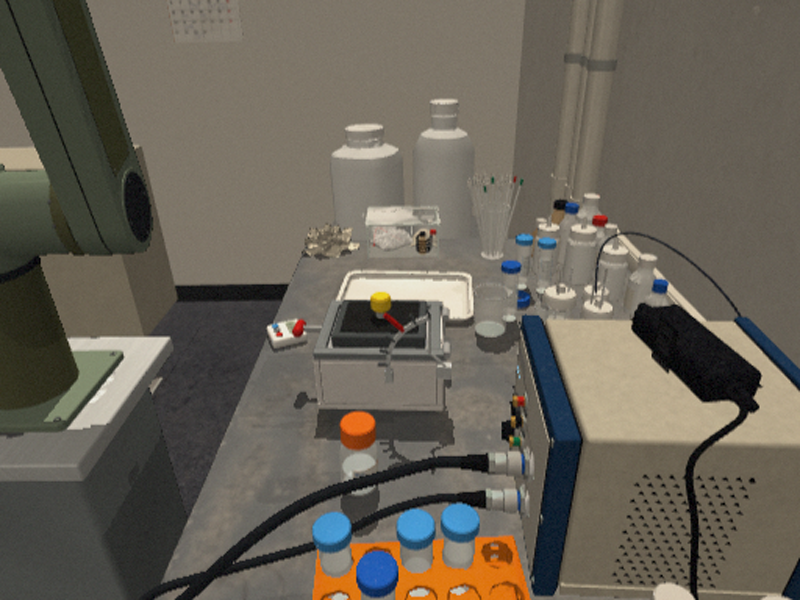

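The top view shows the block with the knob at (426,313), the red handle at (422,388), the tray centred near (277,297), the timer at (352,414), the bottle at (550,327) and the beaker at (343,210). Next I'll measure these by colour.

```bash
cat > h.py <<'E'
import numpy as np, cv2
from station import ctrl, imaging
from scipy.spatial.transform import Rotation as Ro
def unproj(n,px,z):
    c=imaging.calibration(n); px=np.atleast_2d(px).astype(float)
    d=np.c_[(px[:,0]-c["cx"])/c["fx"],(px[:,1]-c["cy"])/c["fy"],np.ones(len(px))]@c["R"]
    o=-c["R"].T@c["t"]; return o+d*((z-o[2])/d[:,2])[:,None]
def proj(n,X):
    c=imaging.calibration(n); q=np.atleast_2d(X)@c["R"].T+c["t"]
    return np.c_[q[:,0]/q[:,2]*c["fx"]+c["cx"],q[:,1]/q[:,2]*c["fy"]+c["cy"]]
def blob(mask,box):
    x0,y0,x1,y1=box; m=np.zeros(mask.shape,np.uint8); m[y0:y1,x0:x1]=mask[y0:y1,x0:x1]
    n,l,s,c=cv2.connectedComponentsWithStats(m); k=1+np.argmax(s[1:,4])
    ys,xs=np.where(l==k); return np.c_[xs,ys].astype(np.float32),s[k]
def rect(P):  # world xy points -> centre, size, yaw of first side
    c,s,a=cv2.minAreaRect((P[:,:2]*1000).astype(np.float32)); return np.array(c)/1000,s,a
def down(yaw): # tool down, tool y along (−sin, cos)... of yaw
    q=(Ro.from_euler('z',yaw)*Ro.from_euler('x',np.pi)).as_quat(); return np.r_[q[3],q[:3]]
E
python3 - <<'E'
from h import *
im=cv2.imread("raw_top.png"); hsv=cv2.cvtColor(im,cv2.COLOR_BGR2HSV); H,S,V=[hsv[...,i].astype(int) for i in range(3)]
kn,s=blob((H>20)&(H<35)&(S>120)&(V>100),(240,160,310,240)); print("knob",s,unproj("top",kn.mean(0),.15))
hd,s=blob(((H<8)|(H>172))&(S>120)&(V>70),(255,235,290,260)); P=unproj("top",hd,.099); print("handle",s,P.mean(0),rect(P))
cv,s=blob((V<60),(245,165,310,240)); print("cover",s,rect(unproj("top",cv,.115)))
tr,s=blob((V>165),(130,135,222,245)); print("tray",s,rect(unproj("top",tr,.012)))
ti,s=blob((V>150),(205,245,245,285)); print("timer",s,rect(unproj("top",ti,.021)))
bo,s=blob((H<20)&(S>150),(335,195,370,225)); print("bottle",unproj("top",bo.mean(0),.095))
print("beaker",unproj("top",[[343*.64,207*.64]],.04))
print("lid corners",unproj("top",np.array([[388,262],[474,262],[474,366],[378,364]])*.64,.1))
cr=im[155:260,235:330]; cv2.imwrite("pics/crop.png",cv2.resize(cr,None,fx=5.6,fy=5.6,interpolation=cv2.INTER_CUBIC))
sd=cv2.imread("raw_side.png"); cv2.imwrite("pics/crop_s.png",cv2.resize(sd[160:270,165:305],None,fx=5.4,fy=5.4,interpolation=cv2.INTER_CUBIC))
E
```

```text
knob [266 194  13  13 134] [[0.54028441 0.02027534 0.15      ]]
handle [263 245  14   7  71] [0.4160534  0.02545796 0.099     ] (array([0.41594727, 0.02529354]), (34.480125427246094, 13.921529769897461), 83.4502944946289)
cover [ 256  180   34   42 1078] (array([0.5404873 , 0.01966897]), (83.87895202636719, 104.00572204589844), 87.08531188964844)
tray [ 137  140   78  100 6560] (array([0.57459521, 0.28975677]), (200.54942321777344, 272.22467041015625), 85.47142028808594)
timer [211 251  28  28 511] (array([0.36474289, 0.14914142]), (64.88566589355469, 63.51502227783203), 24.78316879272461)
bottle [[ 0.52045438 -0.19348785  0.095     ]]
beaker [[0.73231493 0.16588137 0.04      ]]
lid corners [[ 0.62723669  0.08297286  0.1       ]
 [ 0.6284459  -0.0628863   0.1       ]
 [ 0.45275142 -0.06332269  0.1       ]
 [ 0.45462828  0.09806722  0.1       ]]
```

View pics/crop.png

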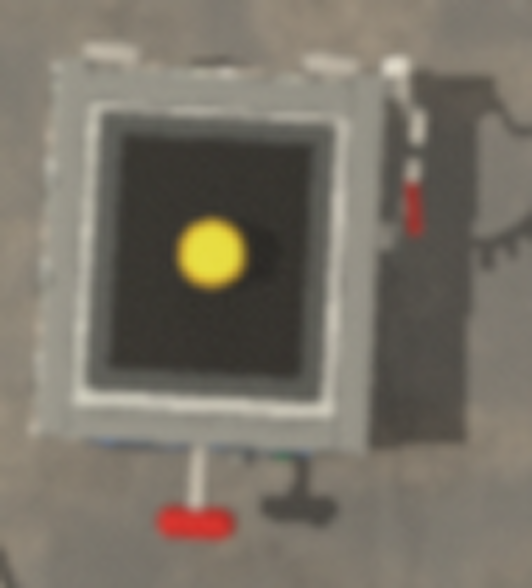

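View pics/crop_s.png

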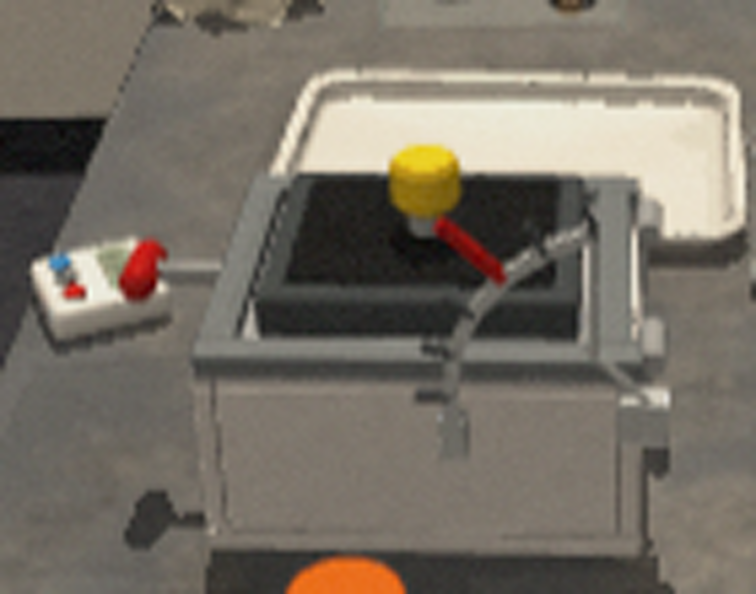

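The top crop shows the block yawed about -3°, the cover centred in its frame, and the tray's long side along world x, so the cover needs no turning. The side crop confirms the knob stands clear of the scale. I'll grip the knob now.

Run:
```python
from h import *
q=down(-0.052)
p=np.array([.540,.020,0])
ctrl.move_ptp(p+[0,0,.23],q)
ctrl.set_gripper(.07,25)
print(ctrl.move_straight(p+[0,0,.123],.08,f_stop=8))
ctrl.set_gripper(0.0,25); s=ctrl.state(); print(s["grip_width"],s["grip_force"],s["ee_pos"])
ctrl.move_straight(p+[0,0,.16],.05); ctrl.pause(.2)
ctrl.move_straight(p+[0,0,.22],.08)
ctrl.pause(.2)
s=ctrl.state(); print(s["grip_width"],s["grip_force"],s["ee_pos"],s["contact_force"],s["clock"])
im=np.hstack([imaging.capture("top")[90:290,140:400],imaging.capture("side")[110:310,150:410]])
cv2.imwrite("pics/lift.png",cv2.resize(im[:,:,::-1],(800,308),interpolation=cv2.INTER_CUBIC))
```

```text
False
0.029127690052270602 24.99994315789081 [0.53998907 0.01990942 0.12299413]
0.029237912485047757 24.99964400252793 [0.53951816 0.02005036 0.21920225] [ 0.30358368 -0.25609388 -1.52101179] 7.4833
```

View pics/lift.png

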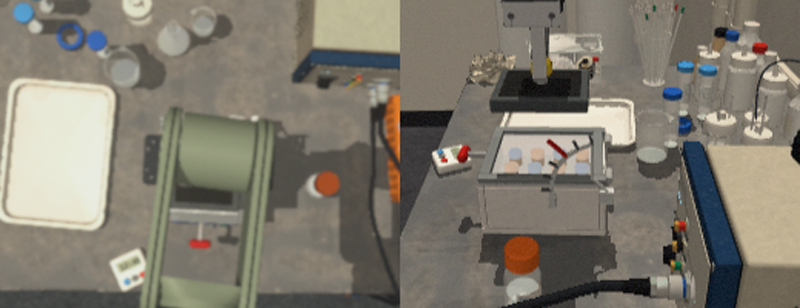

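The cover hangs level under the gripper (side half, around (540,90)), and the lid is still shut. I'll set the cover down in the tray.

Run:
```python
from h import *
q=down(-0.079)
p=np.array([.5746,.2898,0])
ctrl.move_straight(p+[0,0,.22],.12,ori=q)
ctrl.move_straight(p+[0,0,.055],.10)
ctrl.pause(.2)
hit=ctrl.move_straight(p+[0,0,.030],.02,f_stop=2.5)
s=ctrl.state(); print(hit,s["ee_pos"],s["contact_force"])
ctrl.set_gripper(.07); ctrl.pause(.3)
ctrl.move_straight(p+[0,0,.16],.1)
ctrl.move_ptp([.43,.06,.22],down(-.052))
s=ctrl.state(); print(s["ee_pos"],s["clock"])
im=np.hstack([imaging.capture("top")[90:290,120:380],imaging.capture("side")[110:310,150:410]])
cv2.imwrite("pics/place.png",cv2.resize(im[:,:,::-1],(800,308),interpolation=cv2.INTER_CUBIC))
```

```text
True [0.57438427 0.28981111 0.03310756] [-0.87852435  0.78531485  4.78546651]
[0.43064061 0.06035835 0.22009276] 16.5917
```

View pics/place.png

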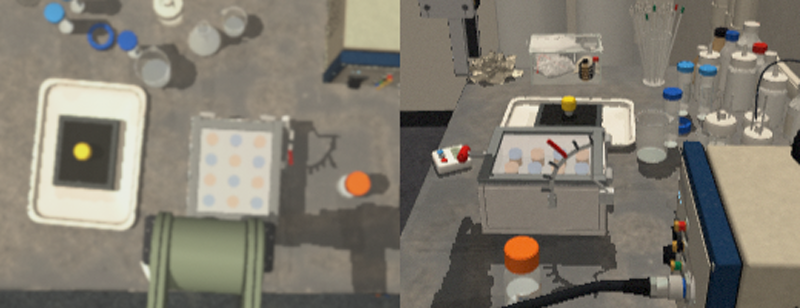

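The cover lies flat in the tray's centre, at (85,152) in the left half, and has been let go. Next I'll grip the handle and swing the lid along its arc.

Run:
```python
from h import *
yaw=-.052; q=down(yaw); f=np.array([np.cos(yaw),np.sin(yaw),0]); hz=ctrl.hold_point_z
h0=np.array([.416,.0255,.092]); hinge=h0+.216*f; hinge[2]=.09
def tcp(th):
    a=th+.0093; return hinge-.216*np.cos(a)*f+[0,0,.216*np.sin(a)-hz]
ctrl.set_gripper(.075,20)
ctrl.move_ptp(tcp(0)+[0,0,.09],q)
print(ctrl.move_straight(tcp(0),.06,f_stop=8))
ctrl.set_gripper(0,20); s=ctrl.state(); print(s["grip_width"],s["grip_force"],s["ee_pos"],s["contact_force"])
if s["grip_width"]>.03:
    for th in np.radians(np.arange(5,46,5)):
        ctrl.move_straight(tcp(th),.04); s=ctrl.state(); print(round(th,3),s["grip_width"],s["contact_force"].round(1),s["clock"])
    ctrl.pause(.5); print(ctrl.state()["ee_pos"],tcp(np.pi/4))
raw=imaging.capture("side"); cv2.imwrite("raw_s2.png",raw[:,:,::-1])
im=np.hstack([imaging.capture("top")[110:290,200:400],raw[110:290,160:360]])
cv2.imwrite("pics/lid.png",cv2.resize(im[:,:,::-1],(800,360),interpolation=cv2.INTER_CUBIC))
```

```text
False
0.036886257020404746 19.999929070472717 [0.41595495 0.02438279 0.07321096] [-1.51613399 -5.31752678 -1.1649149 ]
0.087 0.03662612693310319 [ 0.3 -5.9 -2. ] 20.3583
0.175 0.03628302596342555 [-0.9 -5.3 -1.2] 20.9833
0.262 0.036385239127610436 [-0.6 -5.9 -1.2] 21.6083
0.349 0.036361177398526 [-0.3 -6.1 -1.9] 22.2333
0.436 0.03644918697857902 [ 0.3 -5.5 -0.8] 22.8583
0.524 0.03627808426048198 [-0.8 -5.  -2.2] 23.4833
0.611 0.036653849464000444 [-0.3 -5.6 -1.3] 24.1083
0.698 0.036621911364661724 [-1.  -5.7 -1.6] 24.7333
0.785 0.03702815818353423 [-1.2 -5.2 -0.6] 25.3583
[0.48018511 0.02145365 0.22493185] [0.48060451 0.02213753 0.22534888]
```

View pics/lid.png

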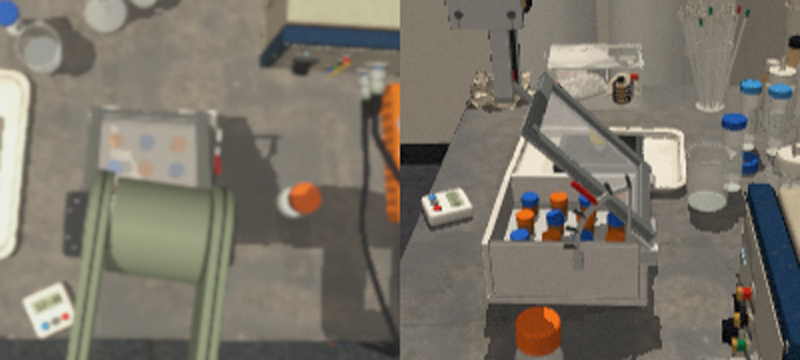

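The lid is held open at the handle, and its edge runs parallel to the red stub. I'll check the angle numerically before handing in.

Run:
```python
from h import *
yaw=-.052; f=np.array([np.cos(yaw),np.sin(yaw),0]); l=np.array([-f[1],f[0],0])
hinge=np.array([.416,.0255,0])+.216*f; hinge[2]=.09
for d in (35,40,45,50,55):
    a=np.radians(d)
    P=[hinge-.180*np.cos(a)*f-.078*l+[0,0,.18*np.sin(a)]+b*(np.sin(a)*f+[0,0,np.cos(a)]) for b in (-.002,.010)]
    u=proj("side",P); print(d,((u-[160,110])*2+[400,0]).round(0).tolist())
s=ctrl.state(); print(s["grip_force"],s["grip_width"],abs(s["qd"]).max(),s["clock"])
```

```text
35 [[502.0, 154.0], [508.0, 146.0]]
40 [[510.0, 143.0], [517.0, 135.0]]
45 [[520.0, 133.0], [528.0, 125.0]]
50 [[531.0, 123.0], [540.0, 116.0]]
55 [[543.0, 114.0], [553.0, 107.0]]
19.99978870153427 0.03618355925269205 0.0021277198735691494 25.9583
```

The predicted front corner at 45° is (520–528, 125–133), and the picture shows it at about (525,128), so the lid is at 45°.

```bash
python3 -c "
from station import ctrl
print(ctrl.finish_job())"
```

```text
the job is handed in; nothing more can be done
None
```

I set the cover down flat in the middle of the tray and handed the job in at about 26 s with the lid held still by its red handle at about 45°; no verdict came back.

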